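Thread the flat bar back through the plate pack

ROBOT

A 7-joint arm with a two-finger parallel gripper is mounted at the origin on the work surface. World frame = base frame: x ahead of the robot, y to its left, z up, the work surface at z = 0. Lengths are in m, angles in rad, forces in N, time in s.
With the tool pointing down it reaches from about 0.35 to 0.9 m from the base axis. Payload 8.1 kg.
Tool frame: the origin (TCP) lies midway between the tips of the shut fingers; the grasp point (between the pads) lies 19 mm behind it; z points along the fingers, y is the line along which they close (so a half turn about z gives the same grasp; the last joint's range is limited). The gripper opens to 92 mm and grips with 3 to 60 N. Pads are 19 mm wide; open, the fingers measure 130 mm over their backs; the gripper's body (75 mm by 190 mm) begins 47 mm behind the grasp point.
Start: joints at [1.243, 0.434, 0.025, 1.573, -0.012, 1.134, -0.075], TCP at [0.139, -0.609, 0.227] pointing down, gripper open.
Joint ranges: [-2.62, 2.62], [-0.44, 2.09], [-1.27, 1.32], [0.08, 2.57], [-1.32, 4.46], [0.12, 2], [-2.74, 2.74]. Speed limits (rad/s): [2.22, 2.22, 3.01, 3.01, 3.14, 3.14, 3.14].

INTERFACE

Orientations are given as a rotation vector (axis times angle).
In Python, from cell import arm gives the robot as it stands.
- The arm moves only by the tool send_rows, never from a script. Its argument "increments" is a list of rows, each a list of 3 entries, a list of its own where there are three numbers: the finger opening in cm, from 0 to 9.18, then the shift along the tool's x, y, z in cm, then the turn, a rotation vector about the tool's x, y, z in rad. A call has 1 to 5 rows; each row shifts and turns the commanded pose from where the row before left it, along the tool's axes as they then stand; what a row does not reach is not made up. A row lasts 1/10 s, in which the tool goes at most 50 mm and 8.59 degrees, less where a joint would pass 70% of its speed; a pose out of reach is approached as far as the arm can. A call is refused whole if a number of a shift passes 5 or a number of a turn 0.15, either way. A call with a gripper value outside its range is refused whole. The fingers move at their own pace and stop on an object; "force" is the grip in N (left out, the last holds). Time passes only in rows, so rows that do not move let the fingers close. It gives the time, the measured TCP pose, the force, the opening and the grip force at its end, in the units of the state.
- arm.observe(): the state, without advancing time (a new reading comes with each control period).
- arm.get_image(name): name is "scene" or "top" or "wrist"; returns the picture (400x640x3 uint8, red, green, blue); there is no depth.
- arm.camera_params(name): a dict with "camera_matrix" (3x3 intrinsics, pixels), "R" (3x3) and "t" (3): a world point X has camera coordinates R X + t. Camera axes: x right, y down, z forward; pixel columns grow to the right and rows downward; lengths in m; the calibration is good to about 2 mm. A picture is of the moment at which its call begins: read the wrist's pose just before it. camera_params takes no time and is no camera call; for the wrist camera it gives the pose at the moment of the call.
- arm.sign_off(): hands the job in; it is judged then, once.
The state is a dict: "clock": time; "joints": joint angles; "dq": joint speeds; "joint_efforts": joint torques, N m; "position": TCP position; "ee_rot": TCP orientation; "force": force on the tool from outside, world axes, zero at the start; "ft_torque": the same for the moment, N m; "width": opening from 0.0 (shut) to 1.0 (fully open); "gripper_force": force on a finger pad.
Only numpy, scipy, OpenCV 4.12 (cv2) and the standard library are available. Lean on these libraries where they do the work, as an engineer would, in place of code of your own. Each camera call takes 0.05 s, during which the arm holds its last target. There are 200 camera calls.

TASK

The plate pack has been washed and its flat bar is draining in the rack beside two round ones. Lift the flat bar out, turn it to suit the slots and lower it steadily, without letting it drop, through all the plates of the pack until its collar sits flat on the top plate, then let go. Leave the round bars in the rack and do not disturb the other things on the bench.

Things in the scene. Friction and masses are not known exactly. Their poses are not given: they have to be found in the camera images.
- flat_bar: steel bar of flat section 36 mm wide (x) by 12 mm thick (y), narrow edges fully rounded, 152 mm long (z), 0.34 to 0.59 kg, with a square black collar 52 x 52 x 10 mm. Starts upright, hung by its collar in one of the rack's three holes, turned any way about z. Origin: centre of the collar's underside; collar top 10 mm above it, tip 87 mm below. A half turn about z gives the same shape
- flat_bar_grip (a point): middle of the bare part of the flat bar above its collar, 38 mm above flat_bar's origin, same axes. The bare part (36 x 12 mm) runs from 10 to 65 mm above that origin and is gripped across its flats, along y
- flat_bar_tip (a point): lower end of the flat bar, on its axis, 87 mm below flat_bar's origin, same axes; its edges are slightly rounded
- pack: pack of seven level blue plates 130 x 130 mm, one above another at 11 mm steps from 30 to 102 mm above the bench, standing on two wooden rails. Four corner rods, 52 mm out in x and y, have nuts 8 mm high on the top plate, rod ends 14 mm. A wire bail is folded to 81 mm out on the +y side, below 70 mm height. Heavy, does not move. Origin on the bench under the centre, z up
- pack_slot (a point): centre of the slot in the top plate's top face, 102 mm above the bench; x along the slot, y across it, z up. The same slot, 40 x 15 mm with rounded ends, goes straight down through all seven plates; the bench below it is free
- rack: white draining rack, 80 (x) by 250 (y) mm, top face 110 mm above the bench, top plate 8 mm thick with three round holes 42 mm across at y = -85, 0 and 85 mm, one bar hanging in each; a drip tray 12 mm high under them. Does not move. Origin on the bench under the centre, z up
- round_bar_a: steel round bar, 12 mm across, with the same 52 mm square black collar; its tip is 87 mm below the origin, its top only 35 mm above it; hangs in another hole of the rack. Loose; not needed. Origin: centre of the collar's underside, z up
- round_bar_b: steel round bar, 12 mm across, with the same 52 mm square black collar; its tip is 87 mm below the origin, its top only 35 mm above it; hangs in another hole of the rack. Loose; not needed. Origin: centre of the collar's underside, z up
- beaker: empty glass beaker, 72 mm across, 95 mm tall, loose; origin under its centre
- flask: conical glass flask, 84 mm across the foot, 120 mm tall, loose; origin under its centre
- spanner: steel spanner lying flat, 160 mm long, loose; origin under its middle, x along its length
- bush_a: white plastic spacer bush standing on end between the rack and the pack, 34 mm across, 30 mm tall, loose; origin under its centre
- bush_b: a second spacer bush like bush_a
- spare_plate: spare blue plate lying flat, 130 x 130 x 4 mm, loose; origin under its centre
- wash_bottle: white plastic wash bottle with a red cap, 68 mm across, 170 mm tall, loose; origin under its centre
Mind the look-alikes: they are no part of the job. Leave any turquoise look-alike of the flat_bar alone. What is shaped like the pack but yellow is not meant.

How it is judged:
On the way, in this order (a step that is already met when the one before it is completed fails the run):
1. the flat bar is lifted clear out of the rack (height (world z) of flat_bar_tip above 0.112 m), for 0.1 s.
2. the flat bar's tip has entered the slot of the top plate, turned to suit it (horizontal distance between flat_bar_tip and pack_slot below 0.006 m and z of flat_bar_tip in the frame of pack_slot below -0.005 m and angle between the x axis of flat_bar and the x axis of pack_slot, either way round below 0.25 rad), for 0.1 s.
At the end, for the whole second after the job is handed in: The flat bar stands through all seven plates, its collar's underside within 3 mm of the top plate's face, its axis within 4 mm of the slot's centre along and across, turned with the slot (0.25 rad), upright within 0.06 rad, at rest and let go (x of flat_bar in the frame of pack_slot between -0.004 and 0.004 m and y of flat_bar in the frame of pack_slot between -0.004 and 0.004 m and z of flat_bar in the frame of pack_slot between -0.003 and 0.003 m and angle between the x axis of flat_bar and the x axis of pack_slot, either way round below 0.25 rad and angle between flat_bar's own z axis and vertical below 0.06 rad and linear speed of flat_bar below 0.02 m/s); the robot touches nothing.
It fails at once if the flat bar drops or is rammed down the slot (faster than 0.5 m/s with its shank in the pack) (horizontal distance between flat_bar and pack_slot below 0.012 m and z of flat_bar_tip in the frame of pack_slot below -0.002 m and linear speed of flat_bar above 0.5 m/s).
It fails at once if a round bar is taken out of the rack or shifted by more than 20 mm (distance of any of round_bar_a, round_bar_b from where it was at the start of the episode above 0.02 m).
It fails at once if one of the other loose things on the bench is shifted by more than 30 mm (distance of any of beaker, flask, spanner, bush_a, bush_b, spare_plate, wash_bottle from where it was at the start of the episode above 0.03 m).
It also fails if it takes over 43 s, if anything falls off the work surface, if the arm or the gripper's body presses on something with over 40 N, if the wrist force passes 120 N, or if a joint passes its speed limit or range.

## Working session

There is one attempt and no reset: what is moved stays moved. The work goes in short steps, Python scripts to look and compute and a tool call to move; the robot and the scene stay as the last step left them, time stands still between calls to the robot, and variables do not carry over. Pictures are saved under pics/ and viewed, at most 10 in all, crops included, and the job is handed in when it is done.

Besides the shell and the picture viewer there is one more tool, called after ">>>" as name(argument=value, ...), one argument or row to a line, values as JSON. send_rows: Moves the arm, as the interface text tells. Its arguments: {"type":"object","properties":{"increments":{"type":"array"},"force":{"type":"number"}},"required":["increments"]}

```bash
mkdir -p pics
cat > h.py <<'E'
import numpy as np, cv2
from cell import arm
from scipy.spatial.transform import Rotation as Ro
def cam(n):
    p=arm.camera_params(n); return np.array(p["camera_matrix"]),np.array(p["R"]),np.array(p["t"])
def ray(c,uv,z):
    K,R,t=c; o=-R.T@t; d=R.T@np.linalg.solve(K,[uv[0],uv[1],1.]); return o+d*(z-o[2])/d[2]
def proj(c,X):
    K,R,t=c; p=K@(R@np.array(X)+t); return p[:2]/p[2]
def save(n,im): cv2.imwrite('pics/'+n+'.png',im[:,:,::-1])
E
python3 - <<'E'
from h import *
for n in ("top","scene"):
    im=arm.get_image(n); np.save(n,im); save(n,im)
    c=cam(n); print(n,c[0][0,0],-c[1].T@c[2],c[1][2])
o=arm.observe(); print(o); print(Ro.from_rotvec(o["ee_rot"]).as_matrix().round(3))
E
```

```text
top 429.6895550158584 [0.4020812  0.02923541 1.3703209 ] [ 0.11572244  0.00323382 -0.99327633]
scene 384.6642777812989 [1.42404057 0.44199193 1.20044649] [-0.6149962  -0.28422753 -0.73552321]
{'clock': 0.1, 'joints': array([ 1.24342733,  0.43511553,  0.02495953,  1.57400622, -0.01161379,
        1.13398668, -0.07511255]), 'dq': array([-0.00181705, -0.00165236, -0.00019636, -0.00351292, -0.00069591,
        0.00090485,  0.00112311]), 'joint_efforts': array([ 3.09933814e-03, -6.69125748e+01,  9.87691171e-01, -3.15148759e+01,
       -6.06291834e-02,  3.73803440e-02,  9.28875647e-05]), 'position': array([ 0.13916054, -0.60884424,  0.2260467 ]), 'ee_rot': array([-3.12044948e+00, -3.52055512e-01,  4.06329076e-04]), 'force': array([ 0.27302122, -0.23819712, -1.25690755]), 'ft_torque': array([ 0.01404533, -0.04229366,  0.00136962]), 'gripper_force': 0.0, 'width': 1.0004463754267874}
[[ 0.975  0.223 -0.   ]
 [ 0.223 -0.975  0.001]
 [-0.    -0.001 -1.   ]]
```

View pics/top.png

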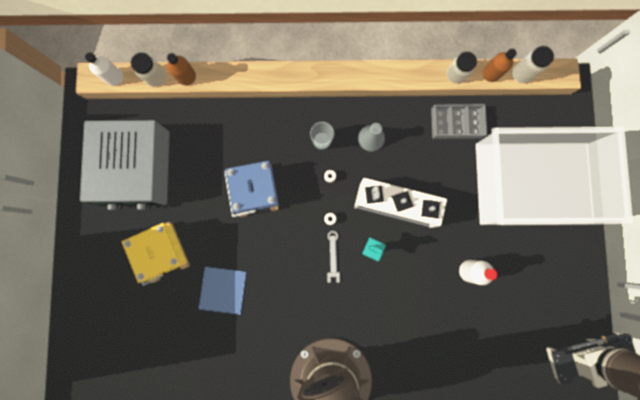

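View pics/scene.png

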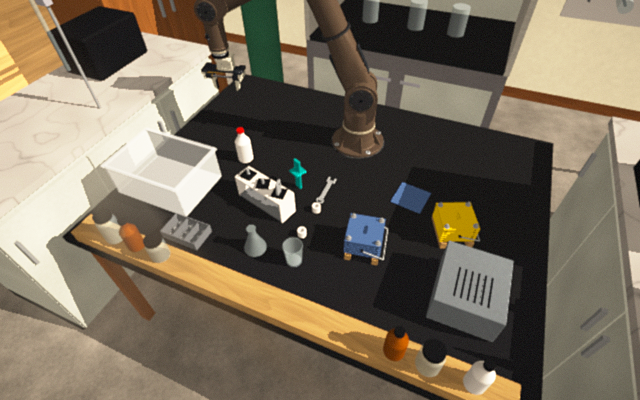

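The top view shows the white rack at (401,202) with black collars at (375,193), (403,201) and (431,209). The blue pack is at (251,188) and the yellow look-alike at (155,253). The turquoise bar look-alike is at (374,249). Next I'll enlarge the rack and slot and measure them.

Run:
```python
from h import *
t=np.load('top.npy'); s=np.load('scene.npy')
a=cv2.resize(t[170:235,350:450],(600,390),interpolation=cv2.INTER_CUBIC)
b=cv2.resize(s[155:225,225:305],(400,350),interpolation=cv2.INTER_CUBIC)[:,:400]
g=cv2.resize(t[155:220,220:285],(195*2,195*2),interpolation=cv2.INTER_CUBIC)
out=np.zeros((390+390,800,3),np.uint8)
out=np.zeros((600,800,3),np.uint8); out[:300,:460]=cv2.resize(a,(460,300)); out[300:600,:343]=cv2.resize(b,(343,300)); out[300:,460:760]=cv2.resize(g,(300,300))
save('crop',out)
c=cam('top')
# rack: white mask
m=((t.min(2)>150)).astype(np.uint8); m[:, :350]=0; m[:,452:]=0; m[:170]=0; m[240:]=0
m=cv2.morphologyEx(m,cv2.MORPH_CLOSE,np.ones((3,3)))
k=max(cv2.findContours(m,0,2)[0],key=cv2.contourArea)
r=cv2.minAreaRect(k); print('rack',r); P=[ray(c,p,.11)[:2].round(4) for p in cv2.boxPoints(r)]; print(P,np.mean(P,0))
# pack blue
hsv=cv2.cvtColor(t,cv2.COLOR_RGB2HSV); print('pack hsv',hsv[180,240],hsv[188,251])
m=cv2.inRange(hsv,(100,70,90),(125,255,255)); m[:150]=0;m[225:]=0; m[:,:215]=0;m[:,290:]=0
k=max(cv2.findContours(m,0,2)[0],key=cv2.contourArea); r=cv2.minAreaRect(k);print('pack',r);P=[ray(c,p,.102)[:2].round(4) for p in cv2.boxPoints(r)]; print(P,np.mean(P,0))
# slot: dark in pack
g=t.max(2); m=(g[175:201,238:265]<75).astype(np.uint8)
for k in cv2.findContours(m,0,2)[0]:
    if cv2.contourArea(k)>5:
        r=cv2.minAreaRect(k); q=np.array(r[0])+[238,175]; print('slot',q,r[1:],ray(c,q,.102), cv2.contourArea(k))
for n,uv in (('c1',(375,193)),('c2',(403,200.5)),('c3',(431,209))): print(n,ray(c,uv,.12))
for uv in ((330,175),(330,218),(322,134),(371,136),(374,249),(333,257),(478,272)): print(uv,ray(c,uv,.03))
```

```text
rack ((400.46197509765625, 202.72921752929688), (88.68424224853516, 31.552743911743164), 14.620875358581543)
[array([ 0.518 , -0.0692]), array([ 0.6088, -0.0945]), array([ 0.5395, -0.3459]), array([ 0.4499, -0.3188])] [ 0.52905 -0.2071 ]
pack hsv [109  80 189] [108  69  93]
pack ((251.87600708007812, 186.56802368164062), (45.43690872192383, 44.63192367553711), 79.69515228271484)
[array([0.6386, 0.3107]), array([0.6616, 0.1792]), array([0.5265, 0.1545]), array([0.504 , 0.2845])] [0.582675 0.232225]
c1 [ 0.55711661 -0.13192708  0.12      ]
c2 [ 0.5342287  -0.21321312  0.12      ]
c3 [ 0.50852008 -0.294009    0.12      ]
(330, 175) [ 0.62693662 -0.00286815  0.03      ]
(330, 218) [ 0.49099185 -0.00121153  0.03      ]
(322, 134) [0.75982317 0.02106832 0.03      ]
(371, 136) [ 0.75167877 -0.13522374  0.03      ]
(374, 249) [ 0.3936831  -0.13619213  0.03      ]
(333, 257) [ 0.37030557 -0.0090089   0.03      ]
(478, 272) [ 0.32063005 -0.45388424  0.03      ]
```

View pics/crop.png

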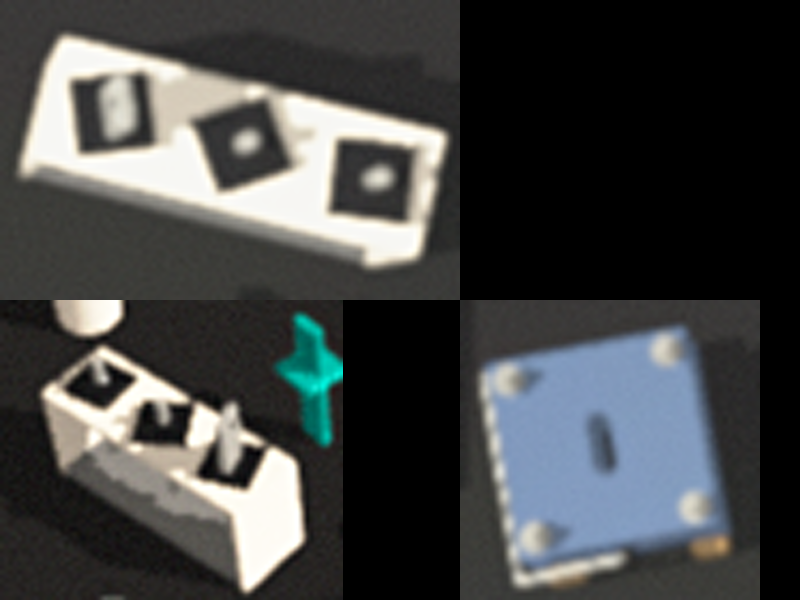

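The flat bar is the tall, broad one at (375,193) in the top view. It has a flat steel shank well above its collar, while (403,201) and (431,209) are short round bars and (374,249) is the turquoise decoy. The pack's slot is at about (250,186). I'll move above the bar for a wrist view.

>>> send_rows(
  increments=[
    [9,[3.2,-2.35,-1],[0,0,0]],
    [9,[3.2,-2.35,-1],[0,0,0]],
    [9,[3.2,-2.35,-1],[0,0,0]],
    [9,[3.2,-2.35,-1],[0,0,0]],
    [9,[3.2,-2.35,-1],[0,0,0]],
  ],
)

```text
clock: 0.6
position: [0.2698, -0.4576, 0.2768]
ee_rot: [-3.121, -0.352, 0.0]
force: [0.6, -0.4, 0.1]
width: 0.982
gripper_force: 0.0
```

>>> send_rows(
  increments=[
    [9,[3.2,-2.35,-1],[0,0,0]],
    [9,[3.2,-2.35,-1],[0,0,0]],
    [9,[3.2,-2.35,-1],[0,0,0]],
    [9,[3.2,-2.35,0],[0,0,0]],
    [9,[3.2,-2.35,0],[0,0,0]],
  ],
)

```text
clock: 1.1
position: [0.3996, -0.3075, 0.3069]
ee_rot: [3.121, 0.352, 0.0]
force: [-0.2, -0.5, 0.2]
width: 0.984
gripper_force: 0.0
```

>>> send_rows(
  increments=[
    [9,[3.2,-2.35,0],[0,0,0]],
    [9,[3.2,-2.35,0],[0,0,0]],
    [9,[2.5,-2.35,0],[0,0,0]],
    [9,[1,-2.35,0],[0,0,0]],
    [9,[0,0,0],[0,0,0]],
  ],
)

```text
clock: 1.6
position: [0.4755, -0.1907, 0.3064]
ee_rot: [-3.119, -0.362, 0.0]
force: [0.8, -0.6, 0.9]
width: 0.981
gripper_force: 0.0
```

Run:
```python
from h import *
arm.get_image('wrist');o=arm.observe(); c=cam('wrist'); im=arm.get_image('wrist'); np.save('w1',im); save('w1',im); np.savez('w1c',K=c[0],R=c[1],t=c[2])
print(o['clock'],o['position'],o['ee_rot'],o['force'],-c[1].T@c[2],c[0][0,0],c[1][2])
for X in ((.557,-.132,.175),(.557,-.132,.12)): print(proj(c,X))
```

```text
1.65 [ 0.47474269 -0.19333597  0.30645829] [-3.12051851e+00 -3.57898115e-01  7.60827123e-04] [ 0.54797447 -0.06811178 -0.19669943] [ 0.55763565 -0.17288193  0.46477162] 329.207518883286 [-0.30413668 -0.07116407 -0.94996661]
[275.26458282  77.57474619]
[283.03011929  79.3392119 ]
```

View pics/w1.png

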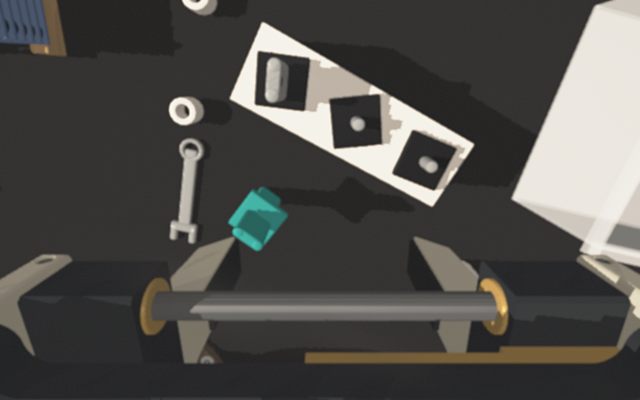

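The wrist view shows the rack with the flat bar at (276,79), its collar about (282,80), and the round bars at (357,123) and (428,163). Now the numbers.

Run:
```python
from h import *
im=np.load('w1.npy'); z=np.load('w1c.npz'); c=(z['K'],z['R'],z['t'])
g=cv2.GaussianBlur(im,(3,3),0).max(2)
sub=g[40:120,245:320]
m=(sub<45).astype(np.uint8)
for k in cv2.findContours(m,0,2)[0]:
    if cv2.contourArea(k)<200: continue
    k=(k+[245,40]).astype(np.float32)
    r=cv2.minAreaRect(k); B=cv2.boxPoints(r); P=np.array([ray(c,p,.12)[:2] for p in B])
    print('collar',r,P.round(4).tolist(),P.mean(0),np.linalg.norm(np.diff(P,axis=0),axis=1),[np.degrees(np.arctan2(*(d[::-1]))).round(1) for d in np.diff(P,axis=0)])
m=((sub>70)&(sub<225)).astype(np.uint8); m[:, :18]=0;m[:,48:]=0; m[:16]=0; m[64:]=0
k=max(cv2.findContours(m,0,2)[0],key=cv2.contourArea)+[245,40]
r=cv2.minAreaRect(k.astype(np.float32)); print('bar',r,[ray(c,p,.175).round(4)[:2] for p in cv2.boxPoints(r)])
print(sub[14:70:2,14:52:2])
```

```text
collar ((296.3993225097656, 85.60579681396484), (17.526185989379883, 43.40652084350586), 6.709837436676025) [[0.5324, -0.1389], [0.5733, -0.136], [0.5753, -0.1529], [0.5344, -0.1565]] [ 0.55384781 -0.14606441] [0.04097096 0.01699924 0.04102237] [np.float64(4.1), np.float64(-83.2), np.float64(-175.0)]
bar ((275.6593017578125, 80.11062622070312), (22.749496459960938, 46.29722595214844), 3.814074993133545) [array([ 0.5351, -0.1253]), array([ 0.5713, -0.1216]), array([ 0.5744, -0.1398]), array([ 0.5382, -0.1442])]
[[ 55  48  49  49  51  55  54  65  79  95 116 129 146 174 194 204 220 233
  233]
 [ 54  49  51  50  49  51  62  70  66  55  48  49  53  59  67  75  95 113
  116]
 [ 51  50  50  49  53  90 144 159 147 112  71  52  48  48  49  48  48  49
   49]
 [ 49  49  50  49  84 166 199 198 192 172 123  78  57  50  49  50  50  50
   51]
 [ 49  49  49  54 134 209 205 200 198 186 153 107  85  63  50  49  50  49
   48]
 [ 48  49  48  58 160 222 208 200 194 181 159 115  98  88  62  46  46  44
   41]
 [ 47  48  47  62 163 219 209 200 189 177 157 114  97  97  80  47  41  40
   40]
 [ 47  49  47  70
[... 984 characters left out ...]
 196 183 155 112  95  95  88  53  37  37  37
   38]
 [ 47  47  60 164 222 206 199 192 179 153 109  95  96  87  49  36  37  37
   37]
 [ 47  47  55 147 217 208 198 187 175 151 107  97  97  81  45  36  36  37
   37]
 [ 48  47  48 108 191 205 194 183 171 138 102  96  89  62  39  36  37  36
   37]
 [ 47  48  47  63 133 179 181 171 149 109  88  78  64  47  42  41  41  40
   39]
 [ 45  45  46  46  65  99 117 111  88  65  57  51  47  46  45  45  46  46
   45]
 [ 80  69  60  51  47  48  50  50  45  44  46  45  46  46  46  46  46  46
   46]
 [217 201 181 161 148 125  97  86  77  66  55  49  46  45  44  44  44  45
   46]
 [246 246 246 246 244 237 226 222 216 197 170 158 139 121  98  83  72  60
   51]]
```

Run:
```python
from h import *
im=np.load('w1.npy'); save('w1b',cv2.resize(im[35:125,235:325],(540,540),interpolation=cv2.INTER_CUBIC))
```

```text
(no output)
```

View pics/w1b.png

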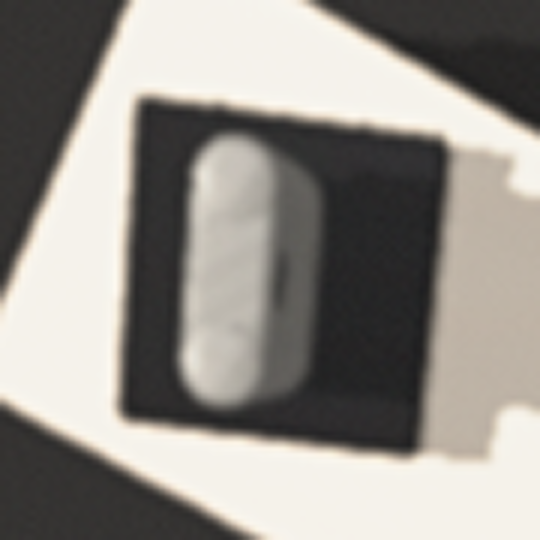

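The crop shows the collar corners at (138,98), (447,137), (417,455) and (120,418), and the bar's bright top face centred near (228,270). I'll cast both to world coordinates.

Run:
```python
from h import *
im=np.load('w1.npy'); z=np.load('w1c.npz'); c=(z['K'],z['R'],z['t'])
C=np.array([(138,98),(447,137),(417,455),(120,418)])/6-.5+[235,35]
P=np.array([ray(c,p,.12)[:2] for p in C]); print('collar',P.mean(0),[np.linalg.norm(P[i]-P[i-1]).round(4) for i in range(4)],[np.degrees(np.arctan2(*(P[i]-P[i-1])[::-1])).round(1) for i in range(4)])
g=im.max(2)[40:120,245:320]; m=(g>135).astype(np.uint8); m[:, :18]=0;m[:,48:]=0; m[:16]=0; m[64:]=0
k=max(cv2.findContours(m,0,1)[0],key=cv2.contourArea).reshape(-1,2)+[245,40]
Q=np.array([ray(c,p,.175)[:2] for p in k]); r=cv2.minAreaRect((Q*1000).astype(np.float32)); print('bartop mm',r)
a=np.degrees(np.arctan2(*(lambda e:e[::-1])(np.linalg.svd(Q-Q.mean(0))[2][0]))); print('bar x dir deg',a)
o=arm.observe(); R=Ro.from_rotvec(o['ee_rot']).as_matrix(); print(R.round(3),np.degrees(np.arctan2(R[1,0],R[0,0])))
```

```text
collar [ 0.55480576 -0.13065603] [np.float64(0.0498), np.float64(0.0498), np.float64(0.05), np.float64(0.0502)] [np.float64(6.0), np.float64(-83.6), np.float64(-173.5), np.float64(96.2)]
bartop mm ((554.6703491210938, -130.0259552001953), (34.28173065185547, 10.985295295715332), 5.904992580413818)
bar x dir deg -174.90155361603547
[[ 0.975  0.224 -0.001]
 [ 0.224 -0.975 -0.   ]
 [-0.001  0.    -1.   ]] 12.940916154109669
```

>>> send_rows(
  increments=[
    [5,[3,-1.5,0],[0,0,0]],
    [5,[3,-1.5,0],[0,0,0]],
    [5,[3.2,-1.35,0],[0,0,0]],
    [5,[0,0,0],[0,0,0.12]],
    [5,[0,0,0],[0,0,0]],
  ],
)

```text
clock: 2.2
position: [0.5545, -0.1333, 0.3061]
ee_rot: [3.137, 0.16, -0.002]
force: [-0.9, -0.2, 0.6]
width: 0.594
gripper_force: 0.0
```

```bash
cat >> h.py <<'E'
def delta(xyz,yaw,settle=True):
    if settle: arm.get_image('top')
    o=arm.observe(); R=Ro.from_rotvec(o['ee_rot']).as_matrix(); y=np.degrees(np.arctan2(R[1,0],R[0,0]))
    print(o['clock'],o['position'].round(4),'yaw',y.round(2),'tilt',R[2].round(4),'F',o['force'].round(1),o['width'],o['gripper_force'])
    print('tool cm',(R.T@(np.array(xyz)-o['position'])*100).round(2),'turn z',np.radians(y-yaw).round(3))
E
python3 -c "
from h import *
delta((.5547,-.1304,.129),6)"
```

```text
2.25 [ 0.554  -0.1339  0.3063] yaw 6.01 tilt [-1.1e-03  7.0e-04 -1.0e+00] F [-0.9 -0.9 -0.7] 0.5608233059571334 0.0
tool cm [ 0.13 -0.35 17.73] turn z 0.0
```

>>> send_rows(
  increments=[
    [5,[0.1,-0.35,1],[0,0,0]],
    [5,[0,0,3],[0,0,0]],
    [5,[0,0,3],[0,0,0]],
    [5,[0,0,2.5],[0,0,0]],
    [5,[0,0,0],[0,0,0]],
  ],
)

```text
clock: 2.75
position: [0.552, -0.1294, 0.2081]
ee_rot: [-3.136, -0.165, 0.01]
force: [-0.6, -0.3, -1.0]
width: 0.543
gripper_force: 0.0
```

```bash
python3 -c "
from h import *
delta((.5547,-.1304,.129),6)"
```

```text
2.8 [ 0.5534 -0.1294  0.2103] yaw 6.01 tilt [-3.5e-03 -7.0e-04 -1.0e+00] F [-0.2  0.5 -0.2] 0.5446592759505897 0.0
tool cm [0.15 0.12 8.13] turn z 0.0
```

>>> send_rows(
  increments=[
    [5,[0.1,0.1,2],[0,0,0]],
    [5,[0,0,2],[0,0,0]],
    [5,[0,0,2],[0,0,0]],
    [5,[0,0,2.1],[0,0,0]],
    [5,[0,0,0],[0,0,0]],
  ],
)

```text
clock: 3.3
position: [0.5552, -0.13, 0.1299]
ee_rot: [-3.137, -0.165, 0.003]
force: [-0.1, -0.1, 0.6]
width: 0.541
gripper_force: 0.0
```

```bash
python3 -c "
from h import *
delta((.5547,-.1304,.129),6)"
```

```text
3.35 [ 0.5561 -0.13    0.1313] yaw 6.01 tilt [-5.e-04  0.e+00 -1.e+00] F [ 0.8  0.  -0.7] 0.5444120915593816 0.0
tool cm [-0.14  0.03  0.23] turn z 0.0
```

>>> send_rows(
  increments=[
    [0,[0,0,0.1],[0,0,0]],
    [0,[0,0,0],[0,0,0]],
    [0,[0,0,0],[0,0,0]],
    [0,[0,0,0],[0,0,0]],
    [0,[0,0,0],[0,0,0]],
  ],
  force=50,
)

```text
clock: 3.85
position: [0.5563, -0.1296, 0.1301]
ee_rot: [3.137, 0.165, 0.001]
force: [0.2, -1.5, -0.0]
width: 0.161
gripper_force: 2.0
```

>>> send_rows(
  increments=[
    [0,[0,0,0],[0,0,0]],
    [0,[0,0,0],[0,0,0]],
    [0,[0,0,-0.5],[0,0,0]],
    [0,[0,0,-1],[0,0,0]],
    [0,[0,0,0],[0,0,0]],
  ],
)

```text
clock: 4.35
position: [0.5569, -0.1294, 0.146]
ee_rot: [3.137, 0.165, 0.003]
force: [-0.2, 0.7, -2.9]
width: 0.128
gripper_force: 50.0
```

>>> send_rows(
  increments=[
    [0,[0,0,-2],[0,0,0]],
    [0,[0,0,-3],[0,0,0]],
    [0,[0,0,-3],[0,0,0]],
    [0,[0,0,-2.5],[0,0,0]],
    [0,[0,0,-0.5],[0,0,0]],
  ],
)

```text
clock: 4.85
position: [0.5577, -0.1295, 0.2577]
ee_rot: [3.136, 0.165, 0.008]
force: [-0.4, 0.4, -3.2]
width: 0.125
gripper_force: 50.0
```

>>> send_rows(
  increments=[
    [0,[0,0,0],[0,0,0]],
    [0,[-0.2,-1.5,0],[0,0,0]],
    [0,[-0.2,-3,0],[0,0,0]],
    [0,[-0.2,-4,0],[0,0,0]],
    [0,[-0.2,-4,0],[0,0,0]],
  ],
)

```text
clock: 5.35
position: [0.5335, -0.0043, 0.2528]
ee_rot: [-3.137, -0.164, 0.005]
force: [0.8, -0.1, -2.5]
width: 0.13
gripper_force: 50.0
```

>>> send_rows(
  increments=[
    [0,[-0.2,-4,0],[0,0,0]],
    [0,[-0.2,-4,0],[0,0,0]],
    [0,[-0.2,-4,0],[0,0,0]],
    [0,[-0.2,-4,0],[0,0,0]],
    [0,[-0.2,-3.4,0],[0,0,-0.05]],
  ],
)

```text
clock: 5.85
position: [0.5026, 0.1886, 0.2531]
ee_rot: [-3.132, -0.247, 0.004]
force: [0.5, -0.4, -2.9]
width: 0.123
gripper_force: 50.0
```

>>> send_rows(
  increments=[
    [0,[0,-2.5,0],[0,0,-0.025]],
    [0,[0,-1.5,0],[0,0,0]],
    [0,[0,0,0],[0,0,0]],
    [0,[0,0,0],[0,0,0]],
    [0,[0,0,0],[0,0,0]],
  ],
)

```text
clock: 6.35
position: [0.4987, 0.2234, 0.2542]
ee_rot: [3.128, 0.278, -0.001]
force: [-0.5, -0.1, -4.0]
width: 0.128
gripper_force: 50.0
```

Run:
```python
from h import *
delta((.5827,.2322,.28),10)
c=cam('wrist'); im=arm.get_image('wrist'); np.save('w2',im); save('w2',im); np.savez('w2c',K=c[0],R=c[1],t=c[2])
print(proj(c,(.5827,.2322,.102)))
```

```text
6.4 [0.4988 0.2235 0.2544] yaw 10.14 tilt [-4.e-04  1.e-03 -1.e+00] F [-0.2  0.4 -3.4] 0.12969230513165478 49.9994694016641
tool cm [ 8.41  0.62 -2.56] turn z 0.002
[331.48692299  89.93728673]
```

View pics/w2.png

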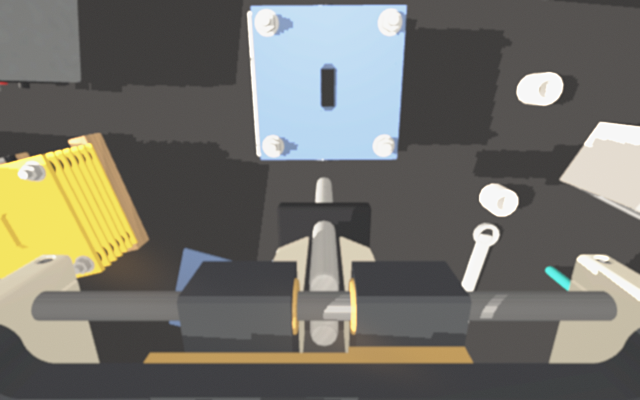

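The slot is at (328,87) in the blue pack, nearly aligned with the tool. The held bar hangs upright at (324,250), with its collar edge near row 205 and its far rounded edge at (324,180). I'll measure the slot and the bar's offset in the grip.

Run:
```python
from h import *
im=np.load('w2.npy'); z=np.load('w2c.npz'); c=(z['K'],z['R'],z['t'])
up=cv2.resize(im,None,fx=4,fy=4,interpolation=cv2.INTER_CUBIC)
f=lambda p:(p+.5)/4-.5
m=(up[240:460,1240:1400].max(2)<120).astype(np.uint8)
k=max(cv2.findContours(m,0,1)[0],key=cv2.contourArea).reshape(-1,2)+[1240,240]
Q=np.array([ray(c,f(p),.102)[:2] for p in k])*1000
r=cv2.minAreaRect(Q.astype(np.float32)); print('slot',r)
hsv=cv2.cvtColor(im,cv2.COLOR_RGB2HSV); m=cv2.inRange(hsv,(95,60,150),(125,255,255)); m[170:]=0
k=max(cv2.findContours(m,0,1)[0],key=cv2.contourArea).reshape(-1,2)
r=cv2.minAreaRect(np.array([ray(c,p,.102)[:2] for p in k]).astype(np.float32)*1000); print('plate',r)
nuts=((267,22),(391,22),(273,146),(384,146))
N=np.array([ray(c,p,.112)[:2] for p in nuts]); print('nuts',N.round(4).tolist(),N.mean(0))
o=arm.observe(); R=Ro.from_rotvec(o['ee_rot']).as_matrix(); T=o['position']
for n,X in (('tip far edge',(.018,0,.107)),('tip c',(0,0,.107)),('bar top near',(-.018,0,-.045)),('collar far L bottom',(.026,.026,.02)),('collar far R bottom',(.026,-.026,.02)),('collar near top L',(-.026,.026,.01))): print(n,proj(c,T+R@np.array(X)).round(1))
g=im.max(2); print(g[172:212,324]); print(g[205,270:380]); print(g[190,310:340])
```

```text
slot ((584.0542602539062, 236.09902954101562), (32.10715103149414, 11.39418888092041), 9.986576080322266)
plate ((584.869873046875, 235.03326416015625), (131.0508270263672, 130.90621948242188), 10.101545333862305)
nuts [[0.6254, 0.2941], [0.6433, 0.1942], [0.5253, 0.2762], [0.5432, 0.1762]] [0.5842941 0.2351535]
tip far edge [324.6 174. ]
tip c [324.6 194.7]
bar top near [326.1 344.6]
collar far L bottom [370.8 197.9]
collar far R bottom [279.7 198. ]
collar near top L [369.3 286.7]
[ 88  87  86  86 101 137 170 182 186 185 184 185 186 183 179 180 182 183
 184 183 183 182 184 182 180 180 181 182 183 171 130  76  50  52  58  63
  67  67  71  72]
[88 87 89 87 88 88 88 86 75 64 56 53 52 53 53 53 52 52 54 53 51 54 52 52
 54 53 52 52 54 53 52 52 51 54 54 53 53 53 53 53 53 53 52 53 52 52 52 50
 52 51 49 50 50 50 52 52 51 51 52 52 50 51 51 52 53 54 52 52 53 51 53 52
 54 53 52 54 53 53 53 53 53 53 52 53 52 52 51 51 51 49 51 51 51 52 50 50
 49 49 53 63 77 86 87 88 88 88 87 88 87 88]
[ 88  88  86  85  88 143 223 243 242 238 231 222 211 195 184 177 173 170
 169 168 160 141 111  91  87  87  88  88  88  88]
```

Run:
```python
from h import *
delta((.5871,.2352,.222),10)
im=np.load('w2.npy'); save('w2b',cv2.resize(im[50:125,290:365],(525,525),interpolation=cv2.INTER_CUBIC))
```

```text
6.5 [0.4988 0.224  0.2546] yaw 10.18 tilt [-1.e-04  5.e-04 -1.e+00] F [-0.7 -0.3 -4.1] 0.1331970300105538 49.999529152410105
tool cm [8.89 0.46 3.26] turn z 0.003
```

View pics/w2b.png

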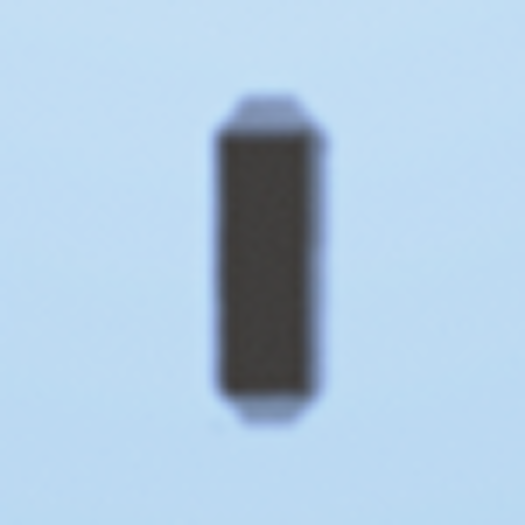

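The full slot outline spans (213–327, 92–427) in the crop. Its rounded ends are shaded blue, which is why the threshold cut them short. Its centre is (328.1,86.6) in the wrist image.

>>> send_rows(
  increments=[
    [0,[1.8,0.1,0],[0,0,0]],
    [0,[2.5,0.1,0],[0,0,0]],
    [0,[2.5,0.1,0],[0,0,0]],
    [0,[2,0.15,1],[0,0,0]],
    [0,[0,0,2],[0,0,0]],
  ],
)

```text
clock: 7.0
position: [0.5895, 0.2358, 0.2253]
ee_rot: [-3.129, -0.277, -0.006]
force: [0.1, -1.1, -3.7]
width: 0.127
gripper_force: 50.0
```

>>> send_rows(
  increments=[
    [0,[0,0,0],[0,0,0]],
    [0,[0,0,0],[0,0,0]],
    [0,[0,0,0],[0,0,0]],
  ],
)

```text
clock: 7.3
position: [0.5859, 0.2366, 0.2259]
ee_rot: [-3.129, -0.282, -0.002]
force: [-0.8, -0.2, -2.9]
width: 0.128
gripper_force: 50.0
```

Run:
```python
from h import *
z=np.load('w2c.npz'); c=(z['K'],z['R'],z['t']); print('slot', ray(c,(328.1,86.6),.102),ray(c,(328.1,62.7),.102),ray(c,(328.1,110.5),.102))
delta((.5871,.2352,.2),10)
c=cam('wrist'); im=arm.get_image('wrist'); np.save('w3',im); np.savez('w3c',K=c[0],R=c[1],t=c[2])
q=proj(c,(.585,.2353,.102)); print(q); u,v=q.astype(int)
save('w3',cv2.resize(im[v-75:v+45,u-70:u+70],(700,600),interpolation=cv2.INTER_CUBIC)); print(u-70,v-75)
o=arm.observe(); R=Ro.from_rotvec(o['ee_rot']).as_matrix(); T=o['position']
print('tip far',proj(c,T+R@[.018,0,.107]))
```

```text
slot [0.58496005 0.23570451 0.102     ] [0.60449453 0.23927768 0.102     ] [0.56456704 0.23197431 0.102     ]
7.35 [0.586  0.2368 0.226 ] yaw 10.3 tilt [ 1.7e-03 -4.0e-04 -1.0e+00] F [-0.4  0.4 -3.9] 0.12926436756596205 49.999733941513114
tool cm [0.08 0.18 2.6 ] turn z 0.005
[326.236428   190.39744902]
256 115
tip far [324.85635613 174.00026406]
```

View pics/w3.png

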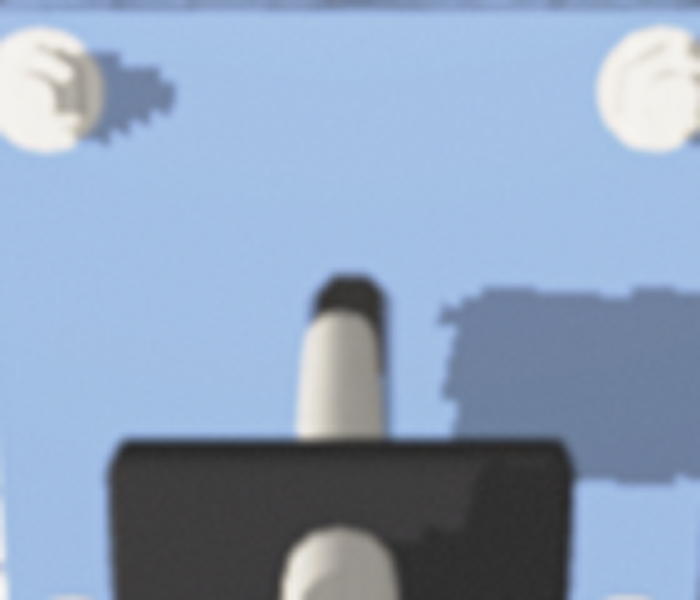

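The view shows the slot's far end centred at about (349,273) and the bar tip's far end at about (343,310), directly above the slot. I'll compute the remaining offset between them.

Run:
```python
from h import *
z=np.load('w3c.npz'); c=(z['K'],z['R'],z['t']); o=arm.observe(); R=Ro.from_rotvec(o['ee_rot']).as_matrix(); T=o['position']
im=np.load('w3.npy'); g=im.max(2)
for r in (171,173,175,178,182,188,194,200): print(r,g[r,310:340].tolist())
f=lambda u,v:(u/5-.5+256,v/5-.5+115)
s=R.T@(ray(c,f(349.5,273),.102)-T); b=R.T@(ray(c,f(343,310),T[2]-.107)-T)
print('slot c',s[:2]-[.020,0],'bar c',b[:2]-[.018,0], 'shift cm',((s-b)[:2]-[.002,0])*100)
```

```text
171 [228, 228, 228, 228, 228, 228, 229, 230, 229, 224, 197, 150, 103, 74, 68, 70, 71, 70, 72, 89, 128, 177, 216, 228, 229, 228, 228, 228, 228, 228]
173 [228, 228, 228, 228, 228, 228, 229, 227, 209, 162, 105, 68, 54, 55, 58, 55, 56, 57, 57, 55, 57, 88, 141, 193, 223, 228, 228, 229, 228, 228]
175 [228, 228, 228, 228, 228, 229, 226, 214, 170, 113, 65, 53, 54, 54, 55, 56, 54, 56, 56, 56, 54, 69, 108, 158, 204, 224, 228, 229, 228, 228]
178 [228, 228, 228, 228, 228, 229, 226, 206, 168, 147, 164, 173, 168, 157, 146, 136, 132, 125, 105, 79, 60, 65, 106, 155, 203, 225, 228, 228, 228, 228]
182 [228, 228, 228, 229, 228, 228, 228, 227, 228, 226, 219, 206, 190, 175, 164, 157, 155, 151, 149, 143, 123, 92, 107, 155, 204, 225, 229, 229, 228, 228]
188 [227, 227, 227, 227, 227, 227, 227, 229, 231, 225, 217, 203, 187, 174, 164, 157, 151, 150, 149, 148, 140, 117, 118, 155, 202, 225, 228, 227, 227, 226]
194 [227, 227, 227, 227, 227, 228, 227, 234, 230, 221, 213, 199, 184, 172, 163, 157, 154, 152, 150, 148, 146, 139, 145, 166, 203, 223, 227, 228, 227, 226]
200 [229, 229, 229, 229, 229, 230, 232, 235, 230, 221, 211, 197, 185, 171, 161, 157, 153, 152, 151, 150, 148, 143, 142, 163, 204, 226, 230, 230, 229, 229]
slot c [-0.00187489  0.00055419] bar c [-0.00214637 -0.00062744] shift cm [0.02714746 0.11816373]
```

>>> send_rows(
  increments=[
    [0,[0.03,0.13,0],[0,0,0]],
    [0,[0,0,0.5],[0,0,0]],
    [0,[0,0,0.6],[0,0,0]],
    [0,[0,0,0],[0,0,0]],
    [0,[0,0,0],[0,0,0]],
  ],
)

```text
clock: 7.9
position: [0.5861, 0.2352, 0.2133]
ee_rot: [3.129, 0.282, -0.001]
force: [-0.5, 0.1, -3.1]
width: 0.128
gripper_force: 50.0
```

Run:
```python
from h import *
delta((.5871,.2352,.198),10)
c=cam('wrist'); im=arm.get_image('wrist')
save('w4',cv2.resize(im[150:220,275:375],(800,560),interpolation=cv2.INTER_CUBIC))
```

```text
7.95 [0.5862 0.2353 0.2135] yaw 10.3 tilt [-4.e-04  1.e-04 -1.e+00] F [ 0.9 -1.2 -3.1] 0.12804879216706466 49.99962392728776
tool cm [0.08 0.03 1.55] turn z 0.005
```

View pics/w4.png

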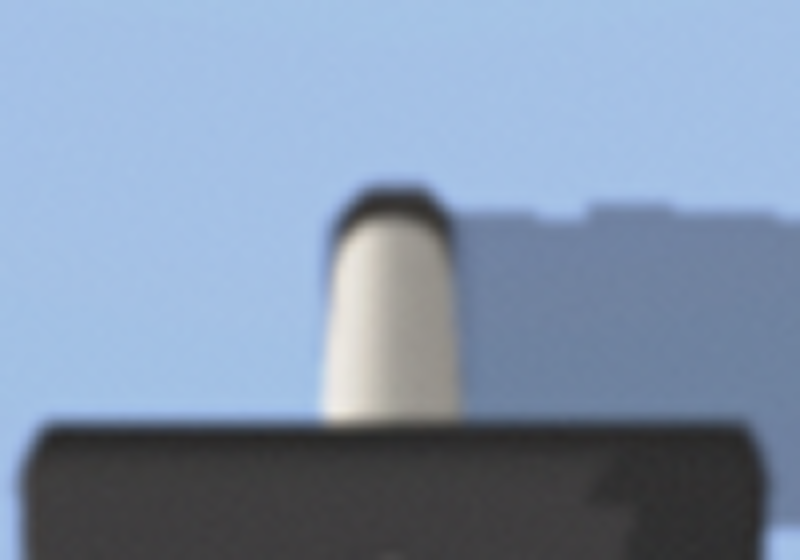

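The tip is centred across the slot, with even dark margins on both sides at (392,200). I'll lower it in small steps and watch the force.

>>> send_rows(
  increments=[
    [0,[0,0,0.4],[0,0,0]],
    [0,[0,0,0.4],[0,0,0]],
    [0,[0,0,0.4],[0,0,0]],
    [0,[0,0,0.4],[0,0,0]],
    [0,[0,0,0],[0,0,0]],
  ],
)

```text
clock: 8.5
position: [0.5859, 0.2351, 0.1969]
ee_rot: [3.128, 0.282, -0.002]
force: [-0.5, -0.1, -3.2]
width: 0.13
gripper_force: 50.0
```

>>> send_rows(
  increments=[
    [0,[0,0,0.6],[0,0,0]],
    [0,[0,0,0.8],[0,0,0]],
    [0,[0,0,0.8],[0,0,0]],
    [0,[0,0,0.8],[0,0,0]],
    [0,[0,0,0],[0,0,0]],
  ],
)

```text
clock: 9.0
position: [0.5855, 0.2348, 0.166]
ee_rot: [3.128, 0.282, -0.004]
force: [-0.5, -0.8, -3.5]
width: 0.128
gripper_force: 50.0
```

>>> send_rows(
  increments=[
    [0,[0,0,0.8],[0,0,0]],
    [0,[0,0,0.8],[0,0,0]],
    [0,[0,0,0.8],[0,0,0]],
    [0,[0,0,0.8],[0,0,0]],
    [0,[0,0,0],[0,0,0]],
  ],
)

```text
clock: 9.5
position: [0.5856, 0.2348, 0.1341]
ee_rot: [3.128, 0.282, -0.003]
force: [0.5, 0.3, -3.6]
width: 0.126
gripper_force: 50.0
```

>>> send_rows(
  increments=[
    [0,[0,0,0.4],[0,0,0]],
    [0,[0,0,0.4],[0,0,0]],
    [0,[0,0,0.2],[0,0,0]],
    [0,[0,0,0.1],[0,0,0]],
    [0,[0,0,0],[0,0,0]],
  ],
)

```text
clock: 10.0
position: [0.5863, 0.2353, 0.1247]
ee_rot: [3.129, 0.282, -0.0]
force: [1.5, 0.1, -3.0]
width: 0.129
gripper_force: 50.0
```

>>> send_rows(
  increments=[
    [0,[0,0,0.1],[0,0,0]],
    [0,[0,0,0],[0,0,0]],
    [0,[0,0,0],[0,0,0]],
  ],
)

```text
clock: 10.3
position: [0.5863, 0.2353, 0.1238]
ee_rot: [3.129, 0.282, 0.0]
force: [0.1, -0.6, -3.3]
width: 0.128
gripper_force: 50.0
```

>>> send_rows(
  increments=[
    [0,[0,0,0.1],[0,0,0]],
    [0,[0,0,0],[0,0,0]],
    [0,[0,0,0],[0,0,0]],
  ],
)

```text
clock: 10.6
position: [0.5863, 0.2353, 0.1226]
ee_rot: [3.129, 0.282, -0.0]
force: [0.6, -0.7, -3.5]
width: 0.129
gripper_force: 50.0
```

>>> send_rows(
  increments=[
    [0,[0,0,0.1],[0,0,0]],
    [0,[0,0,0],[0,0,0]],
    [0,[0,0,0],[0,0,0]],
  ],
)

```text
clock: 10.9
position: [0.5864, 0.2354, 0.1221]
ee_rot: [-3.129, -0.282, -0.001]
force: [-2.0, -1.4, 2.4]
width: 0.127
gripper_force: 50.0
```

>>> send_rows(
  increments=[
    [0,[0,0,0.05],[0,0,0]],
    [0,[0,0,0],[0,0,0]],
    [0,[0,0,0],[0,0,0]],
  ],
)

```text
clock: 11.2
position: [0.5864, 0.2354, 0.122]
ee_rot: [3.129, 0.282, 0.001]
force: [-3.3, -2.7, 6.6]
width: 0.128
gripper_force: 50.0
```

The wrist force swung upward at 0.122 m, the expected height, so the collar is seated. Releasing and backing up.

>>> send_rows(
  increments=[
    [2.5,[0,0,0],[0,0,0]],
    [4,[0,0,0],[0,0,0]],
    [4,[0,0,0],[0,0,0]],
    [4,[0,0,0],[0,0,0]],
    [4,[0,0,0],[0,0,0]],
  ],
)

```text
clock: 11.7
position: [0.5863, 0.2353, 0.1211]
ee_rot: [3.129, 0.282, -0.0]
force: [-0.1, -0.1, -0.1]
width: 0.435
gripper_force: 0.0
```

>>> send_rows(
  increments=[
    [4,[0,0,-1],[0,0,0]],
    [4,[0,0,-2],[0,0,0]],
    [4,[0,0,-3],[0,0,0]],
    [4,[0,0,-3],[0,0,0]],
    [4,[0,0,-3],[0,0,0]],
  ],
)

```text
clock: 12.2
position: [0.5862, 0.2354, 0.2432]
ee_rot: [-3.129, -0.282, -0.001]
force: [0.5, 0.4, -0.5]
width: 0.437
gripper_force: 0.0
```

>>> send_rows(
  increments=[
    [4,[-3,0,-2],[0,0,0]],
    [4,[-3,0,0],[0,0,0]],
    [4,[-3,0,0],[0,0,0]],
    [4,[0,0,0],[0,0,0]],
    [4,[0,0,0],[0,0,0]],
  ],
)

```text
clock: 12.7
position: [0.4979, 0.2192, 0.2623]
ee_rot: [-3.129, -0.282, -0.003]
force: [1.2, 0.3, -0.6]
width: 0.439
gripper_force: 0.0
```

Run:
```python
from h import *
delta((.5871,.2352,.198),10)
c=cam('wrist'); im=arm.get_image('wrist'); u,v=proj(c,(.585,.2353,.13)).astype(int); v0=max(v-90,0)
save('w5',cv2.resize(im[v0:v0+180,u-120:u+120],(800,600),interpolation=cv2.INTER_CUBIC)); np.savez('w5c',K=c[0],R=c[1],t=c[2]); print(u-120,v0)
```

```text
12.75 [0.4986 0.2192 0.262 ] yaw 10.28 tilt [ 0.0015 -0.     -1.    ] F [-0.6 -0.4 -0.8] 0.43698587191900873 0.0
tool cm [8.99 0.01 6.41] turn z 0.005
204 0
```

View pics/w5.png

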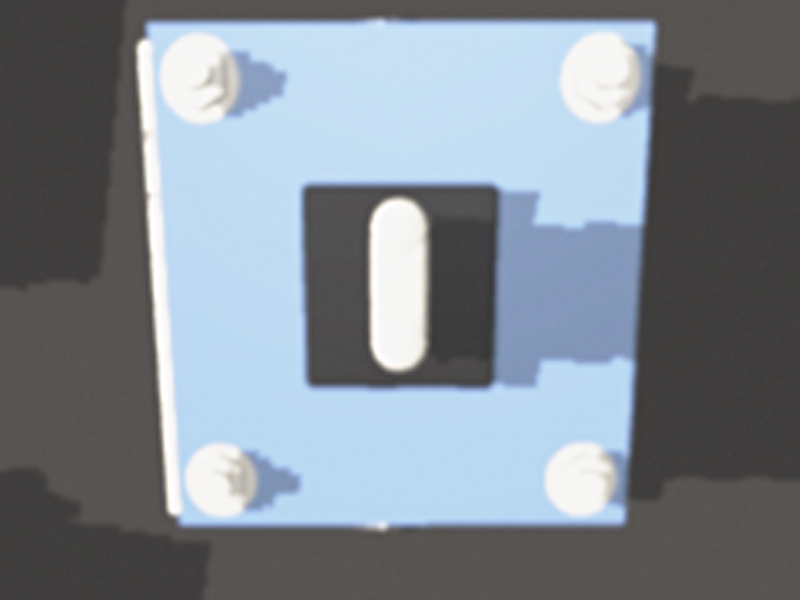

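The collar at (305–497, 185–386) sits square and centred on the top plate, with the bar upright at (398,285). The gripper is clear of everything, so I'll hand in.

```bash
python3 -c "
from cell import arm
print(arm.sign_off())"
```

```text
the job is handed in; nothing more can be done
None
```

The flat bar is through the pack with its collar seated on the top plate and let go, the round bars and other things were not touched, and the job was handed in at about 12.8 s; no verdict was shown.

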